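Stand slanted culture tubes upright in the stepped rack

TASK

The two capped culture tubes leaning in the slanting rest are ready to be put away: take them out and stand each upright and fully down in a free hole of the stepped rack, the long tube in the high row and the short tube in the low row. Leave the tubes that already stand in the rack, and everything else on the bench, as they are.

Things in the scene. Friction and masses are not known exactly. Their poses are not given: they have to be found in the camera images.
- long_tube: the long capped tube, at first in one of the two sockets of the slanting rest, cap up and leaning: 24 mm across all over (white plastic body, round bottom, 30 mm bare aluminium cap at the top, same diameter), 150 mm long, 50 g. Origin at the tip of its round bottom, z along the tube towards the cap. 
- short_tube: the short capped tube, at first in the other socket of the slanting rest: 24 mm across all over (white plastic body, round bottom, 30 mm bare aluminium cap at the top, same diameter), 100 mm long, 35 g. Origin at the tip of its round bottom, z along the tube towards the cap. 
- slant_rest: fixed blue rest: tilted block 64 x 170 x 46 mm on a foot plate 130 x 190 x 8 mm, top about 101 mm high. Two sockets, 26.5 mm wide, 40 mm deep, floors at x -4, y -45 and +45, z +50 mm from its origin (on the table under the block). Their axes lean 30 degrees from vertical, mouths towards its -x, so the caps lean that way; draw a tube out along its axis. Which tube is in which socket varies.
- rack: fixed blue rack, 136 (x) by 206 (y) mm, origin on the table under its centre. Low step: x -68 to -2, top 50 mm high, three holes at x -35. High step: x +2 to +68, top 80 mm high, three holes at x +35. Holes at y -70, 0, +70 in both rows, upright, 29 mm wide, floors 10 mm above the table. One hole in each row is already taken.
- high_mid (a point): mouth centre of the middle hole of the high row (free), at the height of the step's top (80 mm)
- high_right (a point): mouth centre of the free end hole of the high row, at the rack's -y end; the +y end hole is taken
- low_mid (a point): mouth centre of the middle hole of the low row (free), at the height of the step's top (50 mm)
- low_left (a point): mouth centre of the free end hole of the low row, at the rack's +y end; the -y end hole is taken
- stood_long: bystander: a tube like the long one, already standing in the hole at the +y end of the high row, cap 160 mm above the table. Origin at its foot, z up
- stood_short: bystander: a tube like the short one, already standing in the hole at the -y end of the low row, cap 110 mm above the table. Origin at its foot, z up
- tub: bystander: open white plastic tub, 90 mm across, 85 mm high, at the back. Origin at the centre of its underside
- wash_bottle: bystander: blue plastic bottle, 66 mm across, 170 mm high, at the back left. Origin at the centre of its underside
- amber_bottle: bystander: small amber bottle, 48 mm across, 85 mm high, near the robot. Origin at the centre of its underside
- tip_box: bystander: flat red box, 82 x 122 x 45 mm, at the back right. Origin at the centre of its underside
- spatula: bystander: slim steel laboratory spatula, 182 mm long, 5 mm high, lying on the table between rest and rack, along its x
Not all that is in view belongs to the job. What is shaped like the short_tube but pink or red is not meant.

How it is judged (in metres and radians):
At the end, for the whole second after the job is handed in: The long tube stands in a free high-row hole, the short one in a free low-row hole: foot within 7 mm of the hole axis and at most 6 mm above its floor, leaning under 0.2 rad (11 degrees), at rest and released; the tubes already in the rack are within 25 mm of where they were (distance of each of stood_long, stood_short from where it was at the start of the episode below 0.025 m and (horizontal distance between long_tube and high_mid below 0.007 m or horizontal distance between long_tube and high_right below 0.007 m) and z of each of long_tube, short_tube in the frame of rack below 0.016 m and angle between each of long_tube, short_tube's own z axis and vertical below 0.2 rad and linear speed of each of long_tube, short_tube below 0.02 m/s and (horizontal distance between short_tube and low_mid below 0.007 m or horizontal distance between short_tube and low_left below 0.007 m)); the robot touches nothing.
It fails at once if a tube that already stood in the rack is moved by more than 25 mm (distance of any of stood_long, stood_short from where it was at the start of the episode above 0.025 m).
It fails at once if another thing on the bench is moved by more than 30 mm or knocked over (angle between any of tub, wash_bottle, amber_bottle's own z axis and vertical above 0.5 rad or distance of any of tub, wash_bottle, amber_bottle, tip_box, spatula from where it was at the start of the episode above 0.03 m).
It also fails if it takes over 72 s, if anything falls off the work surface, if the arm or the gripper's body presses on something with over 40 N, if the wrist force passes 120 N, or if a joint passes its speed limit or range.

ROBOT

A 7-joint arm with a two-finger parallel gripper is mounted at the origin on the work surface. World frame = base frame: x ahead of the robot, y to its left, z up, the work surface at z = 0. Lengths are in mm, angles in rad, forces in N, time in s.
With the tool pointing down it reaches from about 425 to 825 mm from the base axis. Payload 3.6 kg.
Tool frame: the origin (TCP) lies between the finger pads; the fingertips stand 19 mm ahead of it and the grasp point (between the pads) is the TCP (bot.nose_length is the distance from the TCP to the fingertips, in mm); z points along the fingers, y is the line along which they close (so a half turn about z gives the same grasp; the last joint's range is limited). The gripper opens to 93 mm and grips with 3 to 60 N. Pads are 15 mm wide; open, the fingers measure 128 mm over their backs; the gripper's body (75 mm by 188 mm) begins 65 mm behind the grasp point.
Start: joints at [-1.232, 0.615, -0.013, 1.423, 0.008, 1.103, -0.04], TCP at [232.469, 606.977, 237.64] pointing down, gripper open.
Joint ranges: [-3.12, 3.12], [-0.3, 2.06], [-1.34, 1.32], [0.26, 2.42], [-1.36, 4.5], [0.01, 1.98], [-2.84, 2.84]. Speed limits (rad/s): [2.79, 2.79, 3.14, 3.14, 3.14, 3.14, 3.14].

INTERFACE

Orientations are given as [roll, pitch, yaw] about the fixed x, y, z axes, in that order (R = Rz(yaw) Ry(pitch) Rx(roll)).
In Python, from rig import bot gives the robot as it stands. Calls block until the motion is done:
- bot.move_to(position, orientation): joint-space move of the TCP to a pose.
- bot.servo_line(position, rot=None, v=150): straight line of the TCP; rot=None keeps the orientation; v is the mean speed in mm/s.
- bot.move_joints(angles): joint-space move.
- bot.gripper_open() and bot.grasp(effort=None): open the fingers fully, or close them until they stop; effort is the grip in N (None keeps the last).
- bot.hold(seconds).
- bot.inverse_kinematics(position, orientation): joint angles nearest the present ones, or None.
- bot.get_image(name): name is "side" or "top" or "wrist"; returns the picture (384x512x3 uint8, red, green, blue); there is no depth.
- bot.camera_params(name): a dict with "camera_matrix" (3x3 intrinsics, pixels), "R" (3x3) and "t" (3): a world point X has camera coordinates R X + t. Camera axes: x right, y down, z forward; pixel columns grow to the right and rows downward; lengths in mm; the calibration is good to about 2 mm. The wrist camera is an equidistant fisheye: a pixel r from the principal point sees the ray r / f radians off the axis. A picture is of the moment at which its call begins: read the wrist's pose just before it. camera_params takes no time and is no camera call; for the wrist camera it gives the pose at the moment of the call.
A pose or a line that the arm cannot do raises bot.PlanningError and nothing moves.
- bot.sign_off(): hands the job in; it is judged then, once.
Readings, each from a call of its own:
- bot.read_time_s(): time.
- bot.read_qpos(): joint angles.
- bot.read_qd(): joint speeds.
- bot.read_tau(): joint torques, N m.
- bot.read_position(): TCP position.
- bot.read_orientation(): TCP orientation.
- bot.read_contact_force(): force on the tool from outside, world axes, zero at the start.
- bot.read_moment(): the same for the moment, N m.
- bot.read_opening(): opening from 0.0 (shut) to 1.0 (fully open).
- bot.read_grasp_force(): force on a finger pad.
Only numpy, scipy, OpenCV 4.12 (cv2) and the standard library are available. Lean on these libraries where they do the work, as an engineer would, in place of code of your own. Each camera call takes 0.05 s, during which the arm holds its last target. There are 200 camera calls.

## Working session

There is one attempt and no reset: what is moved stays moved. The work goes in short steps, each a Python script; the robot and the scene stay as the last script left them, time stands still between calls to the robot, and variables do not carry over. Pictures are saved under pics/ and viewed, at most 13 in all, crops included, and the job is handed in when it is done.

```bash
mkdir -p pics; ls; python3 - <<'E'
from rig import bot
import cv2,numpy as np
np.set_printoptions(precision=2,suppress=True)
for n in ("side","top"):
    im=bot.get_image(n); cv2.imwrite(f"pics/{n}0.png",im[:,:,::-1])
    p=bot.camera_params(n); print(n,p["camera_matrix"].tolist()); print(p["R"],p["t"], -p["R"].T@p["t"])
print(bot.read_time_s(),bot.read_orientation())
E
python3 -c "
import cv2
for n in ('side','top'):
    a=cv2.imread(f'pics/{n}0.png');cv2.imwrite(f'pics/{n}0b.png',cv2.resize(a,(800,600),interpolation=cv2.INTER_CUBIC))"
```

```text
pics
side [[457.5317983589302, 0.0, 261.4665313036485], [0.0, 457.5317983589302, 194.27003081686127], [0.0, 0.0, 1.0]]
[[ 0.74 -0.67  0.02]
 [-0.35 -0.41 -0.84]
 [ 0.57  0.62 -0.54]] [-372.28  270.91  890.28] [-134.27 -689.37  715.07]
top [[417.53365945843274, 0.0, 258.0168470077543], [0.0, 417.53365945843274, 187.00688161972766], [0.0, 0.0, 1.0]]
[[-0.01 -1.    0.  ]
 [-1.    0.01 -0.07]
 [ 0.07 -0.   -1.  ]] [  31.68  516.57 1051.02] [ 447.27   29.04 1082.4 ]
0.1 [-3.14  0.    2.78]
```

View pics/top0b.png

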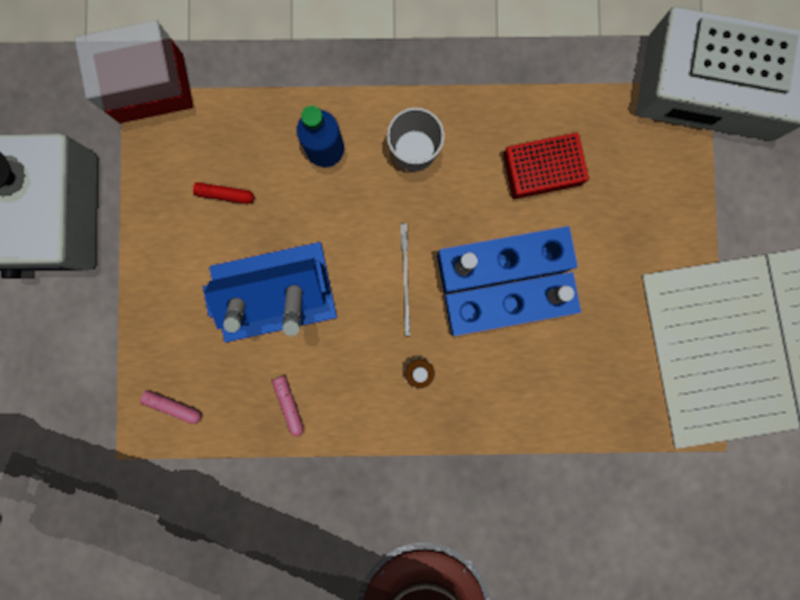

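View pics/side0b.png

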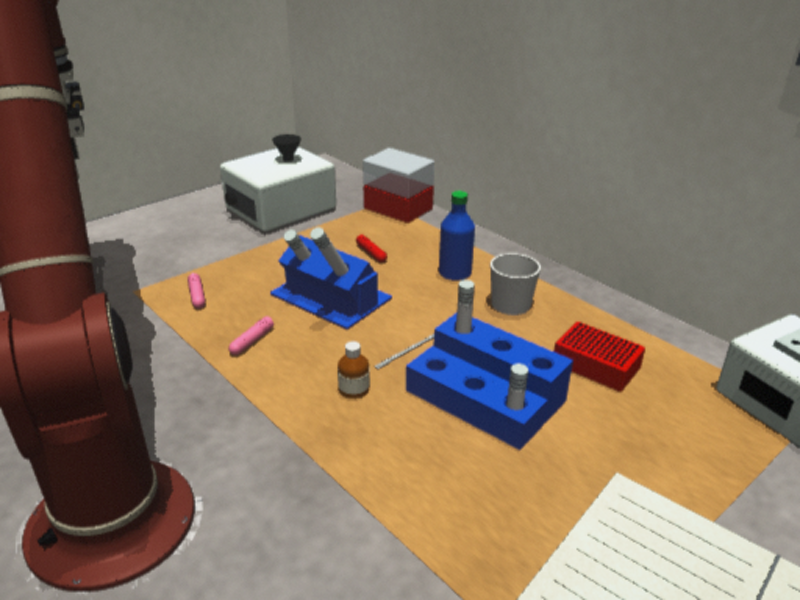

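The top view (800x600) shows the rest at about (270,290). The long tube is in its right-hand (−y) socket with its cap at (292,326), and the short tube is in the left-hand (+y) socket with its cap at (233,322). The rack is at about (510,280). The free holes are at (508,258), (552,250), (470,311) and (513,303). The side view agrees. Next I'll enlarge both to measure.

```bash
python3 - <<'E'
import cv2
a=cv2.imread('pics/top0.png');b=cv2.imread('pics/side0.png')
def crop(im,x,y,w,h,s,fn):
    c=cv2.resize(im[y:y+h,x:x+w],None,fx=s,fy=s,interpolation=cv2.INTER_CUBIC)
    for i in range(0,w,10):
        L=10 if (x+i)%50 else 24
        cv2.line(c,(i*s,0),(i*s,L),(0,255,255),1)
        if (x+i)%50==0: cv2.putText(c,str(x+i),(i*s+2,24),0,.45,(0,255,255),1)
    for i in range(0,h,10):
        cv2.line(c,(0,i*s),(10,i*s),(0,255,255),1)
        if (y+i)%50==0: cv2.putText(c,str(y+i),(12,i*s+5),0,.45,(0,255,255),1)
    cv2.imwrite(fn,c)
crop(a,120,140,260,80,3,'pics/c_top.png')
crop(b,170,140,200,150,4,'pics/c_side.png')
E
```

```text
(no output)
```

View pics/c_top.png

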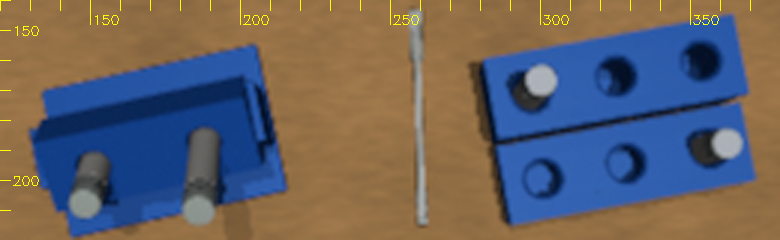

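View pics/c_side.png

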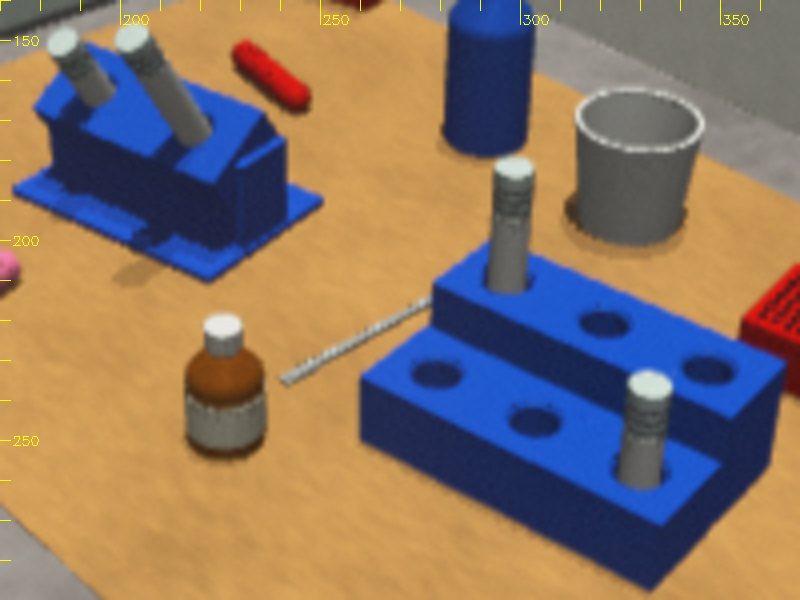

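```bash
cat > fit.py <<'E'
from rig import bot
import numpy as np
from scipy.optimize import least_squares
P={n:bot.camera_params(n) for n in("top","side")}
def proj(n,X):
    p=P[n];c=p["R"]@X+p["t"];u=p["camera_matrix"]@c;return u[:2]/u[2]
T=lambda x,y:np.array([120+(x-1)/3,140+(y-1)/3]); S=lambda x,y:np.array([170+(x-1.5)/4,140+(y-1.5)/4])
rack=[("top",(68,103,80),T(484,60)),("top",(68,-103,80),T(736,14)),("top",(2,-103,80),T(748,94)),("top",(2,103,80),T(495,142)),
("top",(-68,103,50),T(512,224)),("top",(-68,-103,50),T(755,180)),("top",(35,0,80),T(616,76)),("top",(35,-70,80),T(701,61)),("top",(-35,70,50),T(543,178)),("top",(-35,0,50),T(626,163)),
("side",(35,0,80),S(605,324)),("side",(35,-70,80),S(709,370)),("side",(-35,70,50),S(437,374)),("side",(-35,0,50),S(535,422)),
("side",(-68,103,50),S(360,379)),("side",(-68,-103,50),S(662,525)),("side",(68,-103,80),S(785,366)),("side",(2,-103,80),S(735,418)),("side",(2,103,80),S(433,285)),("side",(-68,-103,0),S(650,591)),("side",(-68,103,0),S(360,440))]
rest=[("top",(-54,45,136.6),T(85,202)),("top",(-79,-45,179.9),T(199,208)),("side",(-54,45,136.6),S(63,42)),("side",(-79,-45,179.9),S(133,38))]
plate=[("top",(65,95,8),T(42,92)),("top",(65,-95,8),T(255,45)),("top",(-65,-95,8),T(286,188)),("top",(-65,95,8),T(72,235)),
("side",(-65,-95,8),S(208,278)),("side",(65,-95,8),S(322,202)),("side",(-65,95,8),S(13,190))]
def fit(pts,x0):
    def W(q,X):
        c,s=np.cos(q[2]),np.sin(q[2]);return np.array([q[0]*100+c*X[0]-s*X[1],q[1]*100+s*X[0]+c*X[1],X[2]])
    f=lambda q:np.concatenate([proj(n,W(q,X))-u for n,X,u in pts])
    r=least_squares(f,x0,loss="soft_l1");q=r.x
    print(q[0]*100,q[1]*100,q[2]); print(f(q).reshape(-1,2).round(1).tolist())
np.set_printoptions(precision=2,suppress=True)
for n,p,x0 in(("rack",rack,[5,-1,.1]),("rest",rest,[5,2,.1]),("plate",plate,[5,2,.1]),("both",rest+plate,[5,2,.1])):print(n);fit(p,x0)
E
python3 fit.py
```

```text
rack
529.5083555215864 -143.52930748469137 0.16788827947811974
[[-0.2, -0.4], [-0.7, -0.2], [0.7, -0.3], [1.1, -1.0], [-0.2, 0.4], [0.6, 0.0], [0.2, -0.0], [0.3, -0.2], [0.2, 0.2], [0.3, 0.1], [-0.2, -0.5], [-0.2, -0.5], [-0.0, -0.4], [-0.1, -0.6], [-0.3, -0.5], [-0.4, 0.6], [0.6, -0.7], [-0.9, 0.4], [-0.4, -0.4], [0.3, 1.2], [-0.5, 0.6]]
rest
528.458793377944 241.59048100275783 0.2036465884172845
[[0.0, 0.2], [0.0, 0.2], [0.3, -0.2], [0.1, -0.8]]
plate
521.7612533420178 240.60998961236803 0.20398010038685696
[[-0.5, -0.5], [0.5, -0.5], [0.7, 0.8], [-0.5, 1.1], [0.2, 0.1], [0.9, -1.0], [-0.8, -0.5]]
both
524.3255527715448 240.90922276780069 0.20288942209265193
[[0.3, 2.0], [0.3, 2.2], [-0.9, 0.4], [-1.1, -0.2], [-0.5, -1.6], [0.4, -1.5], [0.5, -0.1], [-0.6, 0.1], [0.9, -0.3], [1.4, -1.4], [-0.1, -0.8]]
```

```bash
cat > h.py <<'E'
from rig import bot
import numpy as np
from scipy.spatial.transform import Rotation as Ro
np.set_printoptions(precision=3,suppress=True)
def frame(o,yaw):
    R=Ro.from_euler('z',yaw).as_matrix(); o=np.array(o,float); return R,o
RR,RO=frame([528.5,241.6,0],.2036); KR,KO=frame([529.5,-143.5,0],.1679)
def rest_pose(y,ax,s,lean=np.pi/6):
    u=np.array([-np.sin(lean),0,np.cos(lean)]); p=RO+RR@(np.array([-4,y,50])+ax*u)
    z=-RR@u; yy=s*RR@np.array([0,1.,0]); return p,eul(np.c_[np.cross(yy,z),yy,z])
def eul(M): return Ro.from_matrix(M).as_euler('xyz')
def rack_pose(x,y,z,s):
    p=KO+KR@np.array([x,y,z]); zz=np.array([0,0,-1.]); yy=s*KR@np.array([0,1.,0]); return p,eul(np.c_[np.cross(yy,zz),yy,zz])
E
python3 - <<'E'
from h import *
for s in(1,-1):
    for nm,(p,o) in dict(lup=rest_pose(-45,215,s),lg=rest_pose(-45,105,s),lout=rest_pose(-45,240,s),sup=rest_pose(45,180,s),sg=rest_pose(45,76,s),
        hr=rack_pose(35,-70,115,s),hrup=rack_pose(35,-70,330,s),ll=rack_pose(-35,70,86,s),llup=rack_pose(-35,70,300,s)).items():
        q=bot.inverse_kinematics(p,o); print(s,nm,p,o,None if q is None else np.array(q))
print(bot.read_qpos())
E
```

```text
1 lup [428.402 174.985 236.195] [-3.142  0.524 -2.938] [-0.778  0.181  0.279  2.343  0.71   0.162  0.581]
1 lg [482.266 186.105 140.933] [-3.142  0.524 -2.938] [ 0.248  0.718 -1.148  2.317  1.741  0.848 -0.372]
1 lout [416.16  172.457 257.846] [-3.142  0.524 -2.938] [-0.785  0.117  0.257  2.331  0.602  0.24   0.683]
1 sup [427.343 266.664 205.885] [-3.142  0.524 -2.938] [-1.077  0.328  0.415  2.278  0.871  0.152  0.224]
1 sg [478.269 277.178 115.818] [-3.142  0.524 -2.938] [ 0.019  0.84  -1.15   2.228  1.728  1.018 -0.473]
1 hr [ 575.706 -206.667  115.   ] [ 3.142  0.    -2.974] [ 0.317  0.69  -0.014  1.674  0.013  0.778  2.036]
1 hrup [ 575.706 -206.667  330.   ] [ 3.142  0.    -2.974] [ 0.076  0.505  0.395  1.402 -0.196  1.273  2.223]
1 ll [483.294 -80.333  86.   ] [ 3.142  0.    -2.974] [ 0.165  0.596 -0.067  2.038  0.077  0.51   1.782]
1 llup [483.294 -80.333 300.   ] [ 3.142  0.    -2.974] [-0.115  0.312  0.319  1.783 -0.11   1.064  1.981]
-1 lup [428.402 174.985 236.195] [ 3.142 -0.524  0.204] [-1.211  0.235  0.824  2.352 -0.42   0.126 -1.409]
-1 lg [482.266 186.105 140.933] [ 
[... 165 characters left out ...]
 0.193 -1.939]
-1 sup [427.343 266.664 205.885] [ 3.142 -0.524  0.204] [-1.32   0.386  0.759  2.283 -0.403  0.099 -1.639]
-1 sg [478.269 277.178 115.818] [ 3.142 -0.524  0.204] [-0.681  0.547 -0.015  2.248  2.036  0.275  2.232]
-1 hr [ 575.706 -206.667  115.   ] [3.142 0.    0.168] [-0.064  0.777  0.648  1.687 -0.582  0.879 -0.575]
-1 hrup [ 575.706 -206.667  330.   ] [3.142 0.    0.168] [-0.241  0.665  1.064  1.412 -0.58   1.398 -0.576]
-1 ll [483.294 -80.333  86.   ] [3.142 0.    0.168] [-0.192  0.642  0.473  2.048 -0.529  0.571 -0.749]
-1 llup [483.294 -80.333 300.   ] [3.142 0.    0.168] [-0.544  0.43   0.979  1.794 -0.393  1.129 -0.838]
[-1.231  0.616 -0.013  1.425  0.008  1.103 -0.04 ]
```

```bash
python3 - <<'E'
from h import *
p,o=rest_pose(-45,215,1)
bot.move_to(p,o); print(bot.read_position(),bot.read_qpos(),bot.read_time_s())
for ax in(190,160,130,105,240): print(ax,bot.inverse_kinematics(*rest_pose(-45,ax,1)))
import cv2
ims=[cv2.resize(bot.get_image(n)[:,:,::-1],(400,300)) for n in("side","wrist")]
cv2.imwrite('pics/a.png',np.hstack(ims))
E
```

```text
[429.062 176.215 236.578] [-0.779  0.182  0.278  2.341  0.71   0.161  0.581] 1.8333
190 [-0.834  0.253  0.379  2.352  0.789  0.069  0.509]
160 [-0.072  0.362 -0.581  2.335  1.605  0.377 -0.308]
130 [ 0.05   0.486 -0.768  2.329  1.733  0.518 -0.413]
105 [ 0.044  0.557 -0.768  2.322  1.826  0.562 -0.486]
240 [-0.726  0.116  0.19   2.33   0.635  0.247  0.648]
```

View pics/a.png

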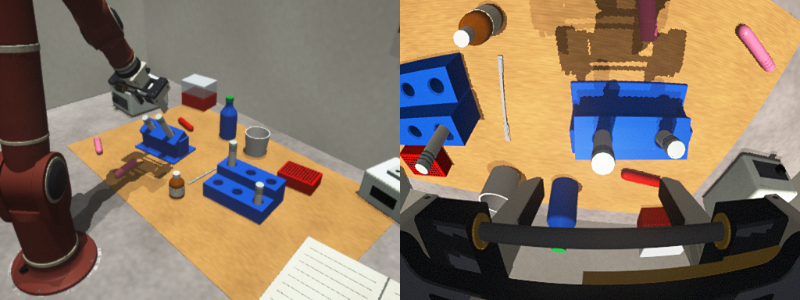

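The wrist view shows both tubes in the rest, ahead of the open fingers. I'll switch to the better-conditioned arm branch from higher up, then try the line down to the tube.

```bash
python3 - <<'E'
from h import *
bot.servo_line(rest_pose(-45,255,1)[0],v=100)
bot.move_joints([-0.1,.05,-.55,2.3,1.45,.4,-.2]); print(bot.read_position(),bot.read_orientation())
for ax in(230,190,160,130,105): print(ax,bot.inverse_kinematics(*rest_pose(-45,ax,1)))
E
```

```text
[459.222 175.166 339.147] [-3.106  0.812 -2.976]
230 [-0.072  0.169 -0.552  2.319  1.01   0.333  0.265]
190 [-0.099  0.274 -0.536  2.333  1.374  0.332 -0.088]
160 [-0.106  0.355 -0.535  2.336  1.61   0.357 -0.313]
130 [-0.126  0.431 -0.511  2.334  1.802  0.384 -0.49 ]
105 [-0.166  0.487 -0.454  2.327  1.951  0.392 -0.628]
```

Those solutions are continuous now, so I'll approach, grasp, draw the tube out and look.

```bash
python3 - <<'E'
from h import *
p,o=rest_pose(-45,225,1); bot.move_to(p,o); print(bot.read_position()-p)
p,_=rest_pose(-45,105,1); bot.servo_line(p,v=80); bot.hold(.2); print(bot.read_position()-p,bot.read_contact_force())
bot.grasp(40); bot.hold(.2); print(bot.read_opening(),bot.read_grasp_force(),bot.read_contact_force(),bot.read_position()-p)
bot.servo_line(rest_pose(-45,165,1)[0],v=80); bot.hold(.2)
print(bot.read_opening(),bot.read_grasp_force(),bot.read_contact_force(),bot.read_qpos(),bot.read_time_s())
import cv2
im=bot.get_image("side")[:,:,::-1]; cv2.imwrite('pics/b.png',im)
cv2.imwrite('pics/b2.png',np.hstack([cv2.resize(im[60:240,120:320],(400,360)),cv2.resize(bot.get_image("wrist")[:,:,::-1],(400,360))]))
for ax in(180,200,220): print(ax,bot.inverse_kinematics(*rest_pose(-45,ax,1)))
E
```

```text
[ 0.184  0.238 -0.2  ]
[0.016 0.028 0.287] [-0.293  0.698  1.581]
0.25457841431972067 39.95188683271408 [ 0.143  2.897 -0.447] [-0.183  1.067  0.1  ]
0.25325802720690554 39.959805607795715 [ 0.652 -0.538  0.197] [-0.23   0.323 -0.37   2.34   1.586  0.287 -0.292] 8.0667
180 [-0.237  0.282 -0.362  2.338  1.444  0.277 -0.155]
200 [-0.238  0.23  -0.361  2.334  1.241  0.276  0.043]
220 [-0.232  0.18  -0.366  2.327  1.039  0.288  0.239]
```

View pics/b2.png

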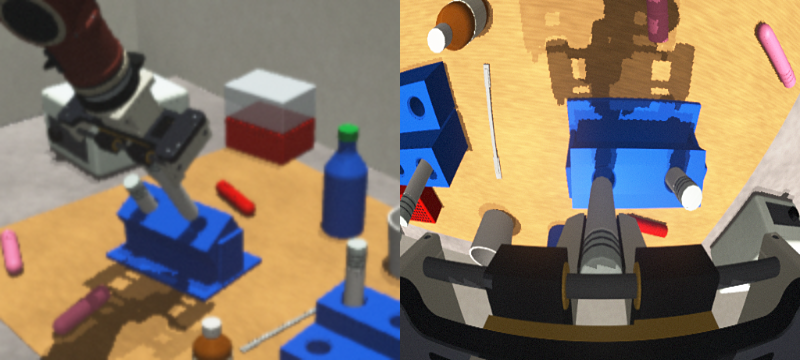

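```bash
cat >> h.py <<'E'
def proj(n,X):
    P=bot.camera_params(n); c=P["R"]@np.asarray(X,float)+P["t"]; u=P["camera_matrix"]@c; return u[:2]/u[2]
def overlay(fn,n,pts,s=4,half=(50,70),c=None):
    import cv2
    im=bot.get_image(n)[:,:,::-1]; px=[proj(n,X) for X in pts]; c=np.mean(px,0).astype(int) if c is None else c
    x0,y0=max(c[0]-half[0],0),max(c[1]-half[1],0)
    o=cv2.resize(im[y0:y0+2*half[1],x0:x0+2*half[0]],None,fx=s,fy=s,interpolation=cv2.INTER_CUBIC)
    for p in px: cv2.circle(o,tuple(int(round(v)) for v in (p-[x0,y0]+.5)*s),3,(0,0,255),-1)
    print(n,"crop origin",x0,y0,"scale",s,"pts",np.round(px,1).tolist())
    return o
E
python3 - <<'E'
from h import *
import cv2
bot.servo_line(rest_pose(-45,220,1)[0],v=100)
p,o=rack_pose(35,-70,320,1)
bot.move_to([450,130,320],o); bot.move_to(p,o); bot.servo_line([p[0],p[1],220],v=100);bot.hold(.3)
t=np.array(bot.read_position()); print(t,bot.read_orientation(),bot.read_qpos(),bot.read_opening(),bot.read_time_s())
foot=t-[0,0,105]; pts=[foot,t+[0,0,45],*[KO+KR@np.array(v) for v in((35,-70,80),(35,0,80),(-35,0,50),(-35,70,50))]]
a=overlay(0,"side",pts,4,(50,75)); b=overlay(0,"top",pts,4,(50,75),c=proj("top",pts[2]).astype(int))
cv2.imwrite('pics/c.png',np.hstack([a,b]))
E
```

```text
[ 575.851 -206.711  220.342] [-3.141  0.001 -2.974] [ 0.677  0.64  -0.631  1.553  0.41   1.084  1.685] 0.2526787763910112 12.55
side crop origin 275 143 scale 4 pts [[348.6, 219.1], [357.1, 160.2], [346.7, 231.6], [320.7, 220.1], [303.3, 244.5], [278.8, 232.7]]
top crop origin 303 84 scale 4 pts [[357.1, 157.8], [375.3, 147.5], [353.6, 159.8], [325.2, 165.0], [328.6, 194.1], [300.8, 199.2]]
```

View pics/c.png

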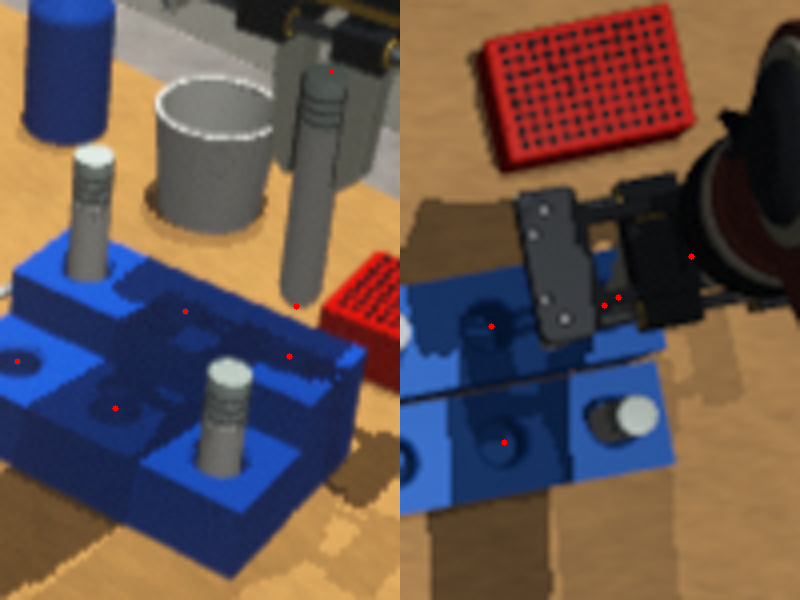

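The side view shows the foot about 1 px right of its prediction and the cap about 1.2 px left. So the tube leans about 0.04 rad towards rack −x in the grip, as expected from the socket slack. I'll correct that and check again just above the hole.

```bash
cat >> h.py <<'E'
def tilted(x,y,z,s,a):  # tool turned by a about rack y; a>0 moves tube top to +x
    p,o=rack_pose(x,y,z,s); ax=KR@np.array([0,1.,0])
    return p,eul((Ro.from_rotvec(ax*a)*Ro.from_euler('xyz',o)).as_matrix())
E
python3 - <<'E'
from h import *
import cv2
p,o=tilted(35+1.6,-70,200,1,.043)
bot.servo_line(p,o,v=60);bot.hold(.3)
t=np.array(bot.read_position()); print(t-p,bot.read_orientation())
ax=KO+KR@np.array([35,-70,0.]); pts=[ax+[0,0,95],ax+[0,0,245],ax+[0,0,80]]
a=overlay(0,"side",pts,6,(33,60)); b=overlay(0,"wrist",[],1,(256,192),c=np.array([256,192])) if 0 else None
im=bot.get_image("wrist")[:,:,::-1]
cv2.imwrite('pics/d.png',np.hstack([a[:600],cv2.copyMakeBorder(cv2.resize(im[:,160:352],(300,600)),0,max(0,min(600,a.shape[0])-600),0,0,cv2.BORDER_CONSTANT)]))
E
```

```text
[ 0.049 -0.107  0.334] [-3.141 -0.043 -2.974]
side crop origin 316 148 scale 6 pts [[347.5, 226.4], [355.8, 168.8], [346.7, 231.6]]
```

View pics/d.png

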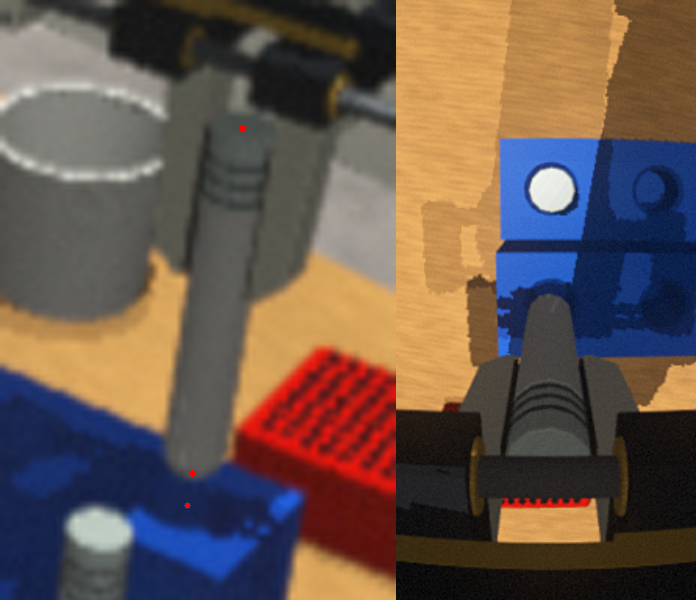

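The foot, predicted at crop (192,474), is seen at about (195,476), and the cap matches within 1 px. I'll insert it while watching the force.

```bash
cat >> h.py <<'E'
def insert(x,y,s,a,zs,fmax=8):
    f0=np.array(bot.read_contact_force())
    for z in zs:
        p,o=tilted(x,y,z,s,a); bot.servo_line(p,v=60); bot.hold(.1)
        f=np.array(bot.read_contact_force())-f0; print(z,f)
        if np.linalg.norm(f)>fmax: print("STOP"); return False
    return True
E
python3 - <<'E'
from h import *
insert(36.2,-70,1,.043,[186,180,170,160,145,130,122,118])
print(bot.read_opening(),bot.read_time_s())
E
```

```text
186 [ 1.401 -0.107  0.865]
180 [-0.537 -0.013  0.963]
170 [ 0.533  0.079 -0.154]
160 [ 2.084  0.379 -1.016]
145 [ 2.699  1.494 -1.601]
130 [ 2.723  1.092 -1.721]
122 [ 3.443  1.356 -1.896]
118 [ 4.028  1.919 -1.701]
0.255754998406751 16.9333
```

```bash
python3 - <<'E'
from h import *
insert(36.2,-70,1,.043,[115,114],12)
bot.gripper_open(); bot.hold(.2)
p,_=rack_pose(36.2,-70,320,1); bot.servo_line(p,v=200)
_,o=rack_pose(0,0,0,1); bot.move_to([450,150,320],o)
p,o=rest_pose(45,200,1); bot.move_to(p,o)
print(bot.read_qpos(),bot.read_time_s())
for ax in(180,150,120,100,78): print(ax,bot.inverse_kinematics(*rest_pose(45,ax,1)))
import cv2
pts=[KO+KR@np.array([35,-70,v]) for v in(160,80)]
a=overlay(0,"side",pts,5,(60,60)); cv2.imwrite('pics/e.png',a)
E
```

```text
115 [ 0.816 -0.364  1.993]
114 [-0.727 -0.527  4.189]
[-0.578  0.271 -0.242  2.258  1.141  0.386 -0.055] 22.6417
180 [-0.605  0.314 -0.198  2.265  1.26   0.354 -0.168]
150 [-0.643  0.38  -0.126  2.267  1.462  0.311 -0.359]
120 [-0.663  0.448 -0.076  2.264  1.693  0.286 -0.579]
100 [-0.655  0.494 -0.072  2.258  1.838  0.289 -0.718]
78 [-0.629  0.544 -0.091  2.247  1.964  0.31  -0.834]
side crop origin 288 157 scale 5 pts [[350.9, 202.5], [346.7, 231.6]]
```

View pics/e.png

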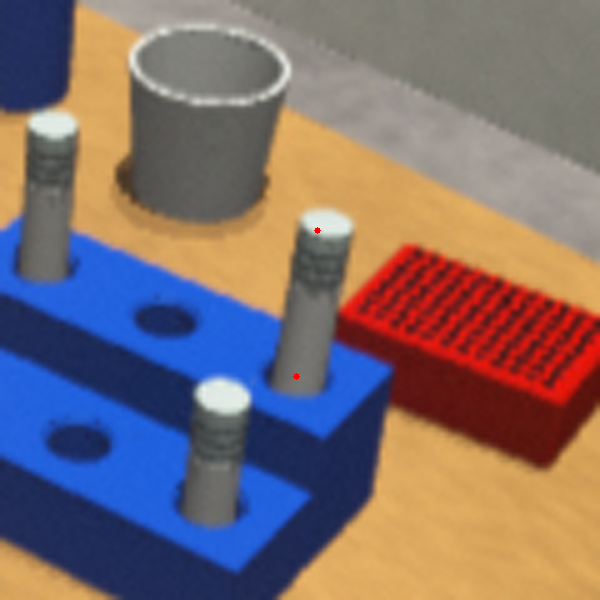

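The long tube stands in high_right, cap at about (325,223) in the crop, within the hole's play. Next is the short tube.

```bash
python3 - <<'E'
from h import *
import cv2
p,_=rest_pose(45,78,1); bot.servo_line(p,v=80); bot.hold(.2); print(bot.read_position()-p,bot.read_contact_force())
bot.grasp(40); bot.hold(.2); print(bot.read_opening(),bot.read_grasp_force())
bot.servo_line(rest_pose(45,190,1)[0],v=90)
_,o=tilted(0,0,0,1,.043)
bot.move_to([450,130,320],o)
p,o=tilted(-35+1.2,70,300,1,.043); bot.move_to(p,o); bot.servo_line([p[0],p[1],150],v=120);bot.hold(.3)
t=np.array(bot.read_position()); print(t-[p[0],p[1],150],bot.read_orientation(),bot.read_opening(),bot.read_time_s())
ax=KO+KR@np.array([-35,70,0.]); pts=[ax+[0,0,72],ax+[0,0,172],ax+[0,0,50]]
cv2.imwrite('pics/f.png',overlay(0,"side",pts,6,(50,50)))
E
```

```text
[-0.009  0.13   0.323] [-0.457  1.02  -0.555]
0.24577879905224623 39.965378008782864
[ 0.159 -0.04   0.303] [-3.141 -0.042 -2.974] 0.2538096450518163 31.0
side crop origin 229 165 scale 6 pts [[279.2, 225.2], [280.8, 189.3], [278.8, 232.7]]
```

View pics/f.png

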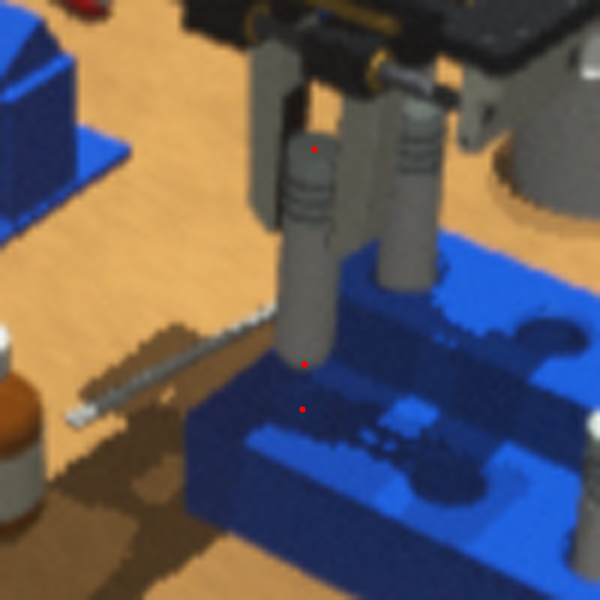

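The foot (304,366) and cap (315,145) match their predictions within 1 px. Inserting.

```bash
python3 - <<'E'
from h import *
import cv2
if insert(-33.8,70,1,.043,[135,128,120,110,100,93,90,88,87],10) or bot.read_position()[2]<91:
    bot.gripper_open(); bot.hold(.2)
    p,_=rack_pose(-33.8,70,320,1); bot.servo_line(p,v=200)
    _,o=rack_pose(0,0,0,1); bot.move_to([450,200,320],o); bot.hold(.2)
    pts=[KO+KR@np.array(v) for v in((-35,70,110),(-35,70,50),(35,-70,160),(35,-70,80))]
    a=overlay(0,"side",pts,4,(75,70),c=np.array([315,225]));b=overlay(0,"top",pts,4,(50,70),c=np.array([325,175]))
    cv2.imwrite('pics/g.png',cv2.resize(np.hstack([a,b]),(800,448)))
print(bot.read_time_s())
E
```

```text
135 [ 0.201 -0.847 -0.808]
128 [ 0.788 -1.098 -0.377]
120 [ 0.35  -0.924 -0.095]
110 [ 0.349 -1.358 -0.816]
100 [-0.011 -0.991 -0.719]
93 [ 0.013 -1.308 -0.956]
90 [ 0.041 -0.032 -0.687]
88 [ 0.785 -1.18  -0.576]
87 [ 0.507 -0.938  0.921]
side crop origin 240 155 scale 4 pts [[279.8, 212.0], [278.8, 232.7], [350.9, 202.5], [346.7, 231.6]]
top crop origin 275 105 scale 4 pts [[303.5, 198.2], [300.8, 199.2], [361.9, 155.1], [353.6, 159.8]]
38.65
```

View pics/g.png

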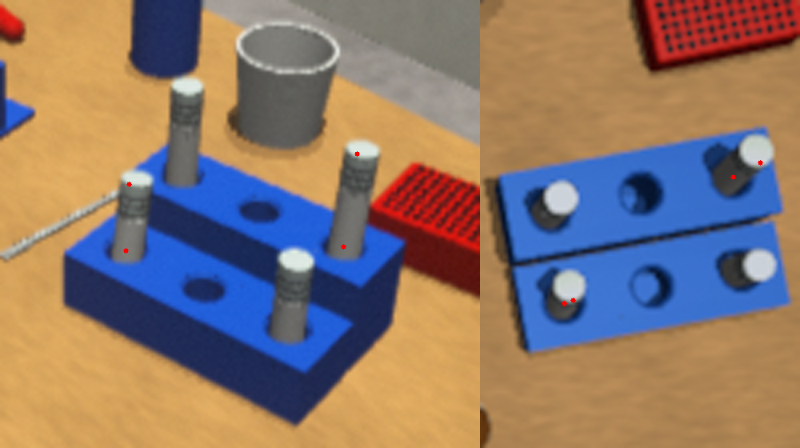

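```bash
python3 - <<'E'
from h import *
import cv2
M=[(lambda P:P["camera_matrix"]@np.c_[P["R"],P["t"]])(bot.camera_params(n)) for n in("side","top")]
for s,t in(((282.5,210.9),(302.8,194.4)),((352.8,201.6),(361.6,152.2))):
    X=cv2.triangulatePoints(M[0],M[1],np.array(s).reshape(2,1),np.array(t).reshape(2,1))[:,0]; X=X[:3]/X[3]; print(KR.T@(X-KO))
E
```

```text
[-25.592  69.417 108.273]
[ 41.737 -70.897 159.399]
```

The cap tops triangulate to 108 mm and 159 mm, against the expected 110 and 160, so both tubes are fully down. The lean is about 0.1 rad for the short tube and less for the long one, under the 0.2 limit.

```bash
python3 -c "
from rig import bot
print(bot.sign_off(), bot.read_time_s())"
```

```text
the job is handed in; nothing more can be done
the job is handed in; nothing more can be done
```

The job is handed in, with no verdict returned: the long tube stands fully down in the high-row −y end hole and the short tube in the low-row +y end hole, with about 39 of the 72 s used at the last reading.

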